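Start the balance's internal adjustment

TASK

Get the weighing balance to adjust itself before the day's work: with the closed fingertips push the sliding glass cover of its draught shield fully shut, then, without gripping anything, press the long tare bar, then the calibration key (the small square one just left of the bar) and last the enter key (at the right-hand end of the row) to confirm. Press each key fully down and let it come up again before the next. Press no other key, stay off the weighing pan, and leave the glassware and the weight beside the balance as they stand.

Things in the scene. Friction and masses are not known exactly. Their poses are not given: they have to be found in the camera images.
- balance: laboratory balance, off-white, fixed on the bench, 300 deep (x) x 210 mm wide (y). Origin: centre of its underside; +x from the operator's panel (robot side) to the rear, +y to the operator's left. Panel at x -150 to -30 mm, rising 10 degrees rearwards, 38 to 59 mm high, display above a row of five plain grey keys. Behind it the glass chamber: x -15 to 145, y +-92, rim at z 175 mm
- tare_key_top (a point): centre of the top face of the long tare bar, 18 deep x 44 mm wide, second from the right (x -122, y -37 mm on the balance). Like every key it stands 7 mm proud of the panel and goes 4 mm down, square to the panel, on a spring: about 1 N to start, 4 N fully down; it springs back
- tare_key (a joint): travel of the tare bar: 0 up, 0.004 m fully down
- cal_key_top (a point): centre of the top face of the square calibration key (18 mm), the middle one of the five (y +10 mm on the balance), just left of the tare bar
- cal_key (a joint): travel of the calibration key: 0 up, 0.004 m fully down
- enter_key_top (a point): centre of the top face of the oblong enter key, 26 deep x 16 mm wide, at the right-hand end (y -83 mm on the balance)
- enter_key (a joint): travel of the enter key: 0 up, 0.004 m fully down
- unit_key (a joint): travel of the square unit key (18 mm), second from the left (y +47 mm on the balance): 0 up, 0.004 m down; not to be pressed
- power_key (a joint): travel of the round power key (18 mm), at the left-hand end (y +83 mm on the balance): 0 up, 0.004 m down; not to be pressed
- cover (a joint): sliding glass top cover of the chamber, 160 x 176 mm, 6 mm thick, edged in grey: 0 fully shut against its front stop, grows as it slides back along the balance's +x, at most 0.115 m; starts partly open, slides with about 1.5 N, stays where it is left; cannot be lifted out
- cover_grip (a point): centre of the upright grey grip on the cover's front edge: 10 thick along the balance's x, 60 wide along its y, 22 mm tall (11 mm below to 11 mm above this point). Behind it the glass is clear and flat for 140 mm, 13 mm below this point. Pushed from behind towards the balance's -x, it shuts the cover
- pan: round steel weighing pan, 90 mm diameter, in the chamber, its top 81 mm above the bench; origin at the centre of the chamber floor under it, 65 mm above the bench
- beaker_mid (a point): centre (half-way up) of a small glass beaker, 48 mm across, 62 mm high, standing beside the balance
- dropper_mid (a point): centre of an amber glass bottle, 36 mm across, 85 mm high, black cap, standing beside the balance
- weight_mid (a point): centre of a 200 g steel calibration weight with a knob on top, 32 mm across, 56 mm high, standing beside the balance
- jar_mid (a point): centre of a sample jar with a white lid, 44 mm across, 50 mm high, standing beside the balance

How it is judged:
By the outcome, as a careful person would: the job done as asked, in the order asked, and still so for the second after the job is handed in, with the robot touching nothing.
It also fails if it takes over 48 s, if anything falls off the work surface, if the arm or the gripper's body presses on something with over 40 N, if the wrist force passes 120 N, or if a joint passes its speed limit or range.

ROBOT

A 6-joint arm with a two-finger parallel gripper is mounted at the origin on the work surface. World frame = base frame: x ahead of the robot, y to its left, z up, the work surface at z = 0. Lengths are in m, angles in rad, forces in N, time in s.
With the tool pointing down it reaches from about 0.35 to 0.975 m from the base axis. Payload 17.4 kg.
Tool frame: the origin (TCP) lies midway between the tips of the shut fingers; the grasp point (between the pads) lies 19 mm behind it; x points along the fingers, y is the direction in which the jaws open and shut, and the axes are right-handed (so a half turn about x gives the same grasp; the last joint's range is limited). The gripper opens to 85 mm and grips with 20 to 120 N. Pads are 22 mm wide; open, the fingers measure 114 mm over their backs; the gripper's body (76 mm by 85 mm) begins 54 mm behind the grasp point. The pads swing forward as they close: fully open they stand 13 mm farther back than shut.
Start: joints at [-1.357, 0.116, 1.442, -0, 1.584, -0.038], TCP at [0.168, -0.654, 0.202] pointing down, gripper open.
Joint ranges: [-2.83, 2.83], [-0.83, 2.19], [0.07, 2.5], [-1.14, 4.28], [0.01, 3], [-2.97, 2.97]. Speed limits (rad/s): [1.89, 1.89, 2.22, 3.14, 3.14, 3.14].

INTERFACE

Orientations are given as a unit quaternion [w, x, y, z].
In Python, from workcell import telemetry, grab_frame, camera_info, arm, spotter gives the robot as it stands.
- The arm moves only by the tool jog_arm, never from a script. Its argument "motion" is a list of rows, each a list of 6 numbers: the shift along the world's x, y, z in cm, then the turn, a rotation vector about the world's x, y, z in rad. A call has 1 to 10 rows; each row shifts and turns the pose as measured when the row begins; what a row does not reach is not made up. A row lasts 1/12 s, in which the tool goes at most 41.7 mm and 7.16 degrees, less where a joint would pass 70% of its speed; a pose out of reach is approached as far as the arm can. A call with a gripper value outside its range is refused whole. "gripper" is the opening, from 0 (shut) to 1 (fully open), set as the call begins (left out, the last holds). The fingers move at their own pace and stop on an object; "newtons" is the grip in N (left out, the last holds). Time passes only in rows, so rows that do not move let the fingers close. It gives the time, the measured TCP pose, the force and the opening at its end, in the units of the state.
- telemetry.sense(): the state, without advancing time (a new reading comes with each control period).
- grab_frame(name): name is "scene" or "top" or "wrist"; returns (picture, depth): 480x640x3 uint8, red, green, blue; 480x640 float32, m along the optical axis (not along the pixel's ray), 0 where there is no reading.
- camera_info(name): a dict with "camera_matrix" (3x3 intrinsics, pixels), "k1" (the pictures are not rectified: a ray, as slopes to the right and down, at radius r is drawn at 1 + k1 r^2 times it, then the intrinsics apply), "R" (3x3) and "t" (3): a world point X has camera coordinates R X + t. Camera axes: x right, y down, z forward; pixel columns grow to the right and rows downward; lengths in m; the calibration is good to about 2 mm. A picture is of the moment at which its call begins: read the wrist's pose just before it. camera_info takes no time and is no camera call; for the wrist camera it gives the pose at the moment of the call.
- arm.close_job(): hands the job in, once; it reports no verdict.
Trained networks look in the newest picture that a camera, given by its name, has taken for a name from the list of things; names that differ only in an ending like _2 or _b are one class to them, and where a whole thing is asked for, a point or a joint stands for the part that bears it (a point fixed in the world has none). Each returns a list of dicts, best first, with "p" (0 to 1); they miss things now and then, are a little off and sometimes report something else, mostly with a low value. They report only what shows in the picture. A call takes as long as a camera call.
- spotter.recognise(camera, label): "at" ([column, row] in pixels, amid what is visible of it).
- spotter.regions_of(camera, label): "mask" (480x640 bool, what is visible of it) and "at" ([column, row] in pixels, amid what is visible of it).
- spotter.place_of(camera, label): "at" ([column, row] in pixels: a listed point, or the origin of a listed thing).
The state is a dict: "t": time; "joint_positions": joint angles; "dq": joint speeds; "tau": joint torques, N m; "position": TCP position; "eef_rot": TCP orientation; "wrist_force": force on the tool from outside, world axes, zero at the start; "torque": the same for the moment, N m; "width": opening from 0.0 (shut) to 1.0 (fully open).
Only numpy, scipy, OpenCV 4.12 (cv2) and the standard library are available. Lean on these libraries where they do the work, as an engineer would, in place of code of your own. Each camera call takes 0.05 s, during which the arm holds its last target.

## Working session

There is one attempt and no reset: what is moved stays moved. The work goes in short steps, Python scripts to look and compute and a tool call to move; the robot and the scene stay as the last step left them, time stands still between calls to the robot, and variables do not carry over. Pictures are saved under pics/ and viewed, and the job is handed in when it is done.

Besides the shell and the picture viewer there is one more tool, called after "Request:" by a JSON object that holds its "op" and its "data", one argument or row to a line. jog_arm: Moves the arm, as the interface text tells. Its arguments: {"type":"object","properties":{"motion":{"type":"array","items":{"type":"array","items":{"type":"number"}}},"gripper":{"type":"number"},"newtons":{"type":"number"}},"required":["motion"]}

```bash
mkdir -p pics; ls; cat > h.py <<'E'
import numpy as np, cv2
from workcell import telemetry, grab_frame, camera_info, arm, spotter
def unproj(cam,uv,depth=None,z=None):
    i=camera_info(cam);K=np.array(i["camera_matrix"]);k=i["k1"];R=np.array(i["R"]);t=np.array(i["t"])
    p=cv2.undistortPoints(np.array([[uv]],float),K,np.array([k,0,0,0.]))[0,0]
    d=R.T@np.array([p[0],p[1],1]);c=-R.T@t
    s=depth if depth is not None else (z-c[2])/d[2]
    return c+s*d
def proj(cam,X):
    i=camera_info(cam);K=np.array(i["camera_matrix"]);k=i["k1"];R=np.array(i["R"]);t=np.array(i["t"])
    return cv2.projectPoints(np.array(X,float).reshape(-1,3),cv2.Rodrigues(R)[0],t,K,np.array([k,0,0,0.]))[0][:,0]
E
python3 - <<'E'
from h import *
print(telemetry.sense())
for c in("scene","top"):
    p,d=grab_frame(c); cv2.imwrite(f"pics/{c}0.png",p[:,:,::-1]); np.save(f"{c}0.npy",d)
    for l in("tare_key_top","cal_key_top","enter_key_top","cover_grip","pan","balance","beaker_mid","dropper_mid","weight_mid","jar_mid"):
        for r in spotter.place_of(c,l)[:2]:
            u=r["at"]; dd=d[int(round(u[1])),int(round(u[0]))]
            print(c,l,np.round(u,1),round(r["p"],2),np.round(unproj(c,u,depth=dd),4))
E
```

```text
pics
{'t': 0.0, 'joint_positions': array([-1.35678328e+00,  1.16466496e-01,  1.44226930e+00, -4.24358795e-05,
        1.58399647e+00, -3.77840977e-02]), 'dq': array([ 0.00091365, -0.00073608,  0.00092498, -0.00134936, -0.00111589,
        0.00093812]), 'tau': array([-2.23401970e-03, -7.31998658e+01, -6.32486057e+01, -1.91677645e-04,
        6.51039969e-03,  1.30434211e-05]), 'position': array([ 0.16811311, -0.65349556,  0.20097283]), 'eef_rot': array([-0.08838851, -0.70145971, -0.08918857,  0.70156051]), 'wrist_force': array([-0.21146163,  1.03447835,  0.65722361]), 'torque': array([ 0.00599812,  0.0494096 , -0.01011823]), 'width': 0.9960977349707849}
scene tare_key_top [363.1 269.3] 0.56 [0.4886 0.0148 0.0491]
scene tare_key_top [354.7 254.2] 0.17 [ 0.4998 -0.0323  0.0507]
scene enter_key_top [356.2 252.2] 0.48 [ 0.4939 -0.0488  0.0419]
scene balance [311.9 305.8] 0.68 [0.6053 0.1598 0.0989]
scene beaker_mid [315.2 237.8] 0.62 [0.5911 0.0556 0.1714]
scene weight_mid [306.4 380.9] 0.71 [0.6237 0.2775 0.0382]
scene jar_mid [369.4 360.2] 0.78 [0.5111 0.2474 0.0454]
top tare_key_top [354.1 288.5] 0.63 [0.4883 0.0111 0.0503]
top tare_key_top [309.8 184.7] 0.28 [0.6587 0.0826 0.0811]
top cal_key_top [326.2 292.9] 0.54 [0.4815 0.0575 0.0519]
top cal_key_top [382.9 289.5] 0.43 [ 0.4864 -0.037   0.0468]
top enter_key_top [382.7 286.7] 0.72 [ 0.491  -0.0368  0.0469]
top enter_key_top [311.1 183.7] 0.69 [0.6607 0.0805 0.0797]
top cover_grip [306.1 158.3] 0.67 [0.6662 0.0827 0.203 ]
top pan [309.1 183.2] 0.87 [0.6609 0.0837 0.0825]
top balance [317.6 231.2] 0.71 [0.583  0.0706 0.0662]
top beaker_mid [425.5 240.9] 0.75 [ 0.5741 -0.1185  0.0033]
top dropper_mid [423.9 177.9] 0.76 [ 0.6682 -0.1068  0.0801]
top weight_mid [200.  215.4] 0.7 [0.6144 0.2702 0.0555]
top weight_mid [354.5 288.3] 0.42 [0.4887 0.0104 0.0504]
top jar_mid [222.2 287.7] 0.9 [0.4918 0.2307 0.0522]
```

```bash
python3 - <<'E'
import cv2
a=cv2.imread("pics/top0.png")[110:330,160:460]; cv2.imwrite("pics/top0c.png",cv2.resize(a,None,fx=2.6,fy=2.6,interpolation=cv2.INTER_CUBIC))
E
```

```text
(no output)
```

View pics/top0c.png

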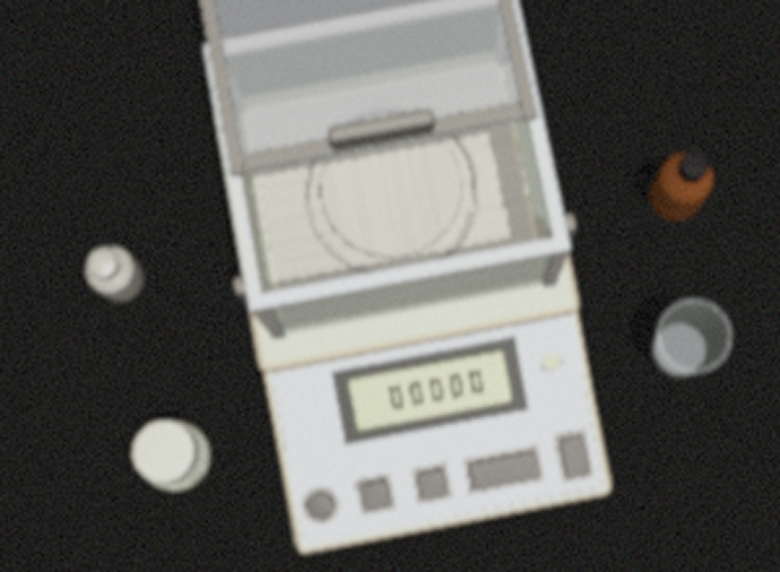

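View pics/scene0.png

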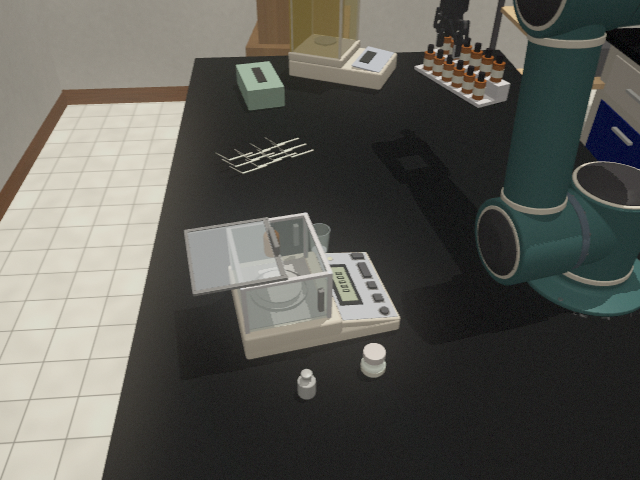

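The top view shows the balance yawed about 10°. The cover is partly open, with its grip near pixel (306,158). The keys run from power (283,304) to enter (381,285). Next I'll fit the balance pose using the key blobs.

```bash
python3 - <<'E'
from h import *
from scipy.optimize import least_squares
a=cv2.imread("pics/top0.png"); d=np.load("top0.npy")
g=cv2.cvtColor(a,cv2.COLOR_BGR2GRAY)
P={'power':(283.1,303.8,83),'unit':(304.2,299.6,47),'cal':(326.2,295.8,10),'tare':(353.8,290,-37),'enter':(380.8,285,-83)}
uv=[];L=[]
for n,(u,v,y) in P.items():
    w=16 if n=='tare' else 9
    x0,y0=int(u)-w,int(v)-10
    r=g[y0:y0+21,x0:x0+2*w+1].astype(float)
    m=(r<165)&(r>80)
    k,lab,st,ce=cv2.connectedComponentsWithStats(m.astype(np.uint8))
    j=1+np.argmin([np.hypot(c[0]-w,c[1]-10) for c in ce[1:]]) 
    c=ce[j]+[x0,y0]; uv.append(c); L.append([-.122,y/1000,.0498])
    ii=int(c[1]),int(c[0])
    print(n,c,st[j],np.round(unproj("top",c,depth=np.median(d[ii[0]-1:ii[0]+2,ii[1]-1:ii[1]+2])),4),np.round(unproj("top",c,z=.0498),4))
uv=np.array(uv);L=np.array(L)
def T(p,L):
    c,s=np.cos(p[2]),np.sin(p[2]);return L@np.array([[c,s,0],[-s,c,0],[0,0,1]])+[p[0],p[1],0]
f=lambda p:(proj("top",T(p,L))-uv).ravel()
s=least_squares(f,[.6,.07,.15]);print(s.x,np.round(s.fun.reshape(-1,2),2))
# rim, outer corners drawn
p=s.x
R=np.array([[-.015,.092,.175],[-.015,-.092,.175],[.145,-.092,.175],[.145,.092,.175],[-.15,.105,.038],[-.15,-.105,.038]])
for q in proj("top",T(p,R)): cv2.circle(a,tuple(int(round(x*8)) for x in q),16,(0,0,255),-1,shift=3)
for q in proj("top",T(p,L)): cv2.circle(a,tuple(int(round(x*8)) for x in q),8,(0,255,0),-1,shift=3)
cv2.imwrite("pics/fit.png",cv2.resize(a[110:330,160:460],None,fx=2.6,fy=2.6,interpolation=cv2.INTER_CUBIC))
for z in (.192,.195,.203):
    X=unproj("top",(306.1,158.3),z=z); print(z,X,T([0,0,-p[2]],np.array([X-[p[0],p[1],0]])))
np.save("pose.npy",p)
E
```

```text
power [282.68932039 303.91262136] [  3   6  12  11 103] [0.4641 0.1299 0.0499] [0.4641 0.1299 0.0498]
unit [303.89312977 299.58015267] [  3   5  13  13 131] [0.4709 0.0947 0.0496] [0.4709 0.0947 0.0498]
cal [325.63492063 295.42063492] [  3   4  12  13 126] [0.4774 0.0585 0.0498] [0.4774 0.0585 0.0498]
tare [353.19333333 290.13666667] [  3   3  28  15 300] [0.4857 0.0126 0.0492] [0.4857 0.0126 0.0498]
enter [380.31481481 284.83333333] [  4   2  12  17 162] [ 0.494  -0.0327  0.0496] [ 0.494  -0.0326  0.0498]
[0.59915372 0.0706432  0.18089122] [[-0.25 -0.06]
 [-0.14  0.14]
 [ 0.    0.04]
 [ 0.2  -0.07]
 [ 0.18 -0.06]]
0.192 [0.66960483 0.08319689 0.192     ] [[ 0.0715601  -0.00032574  0.192     ]]
0.195 [0.66867148 0.08305257 0.195     ] [[ 0.07061602 -0.00029978  0.195     ]]
0.203 [0.66618255 0.08266774 0.203     ] [[ 0.06809846 -0.00023056  0.203     ]]
```

View pics/fit.png

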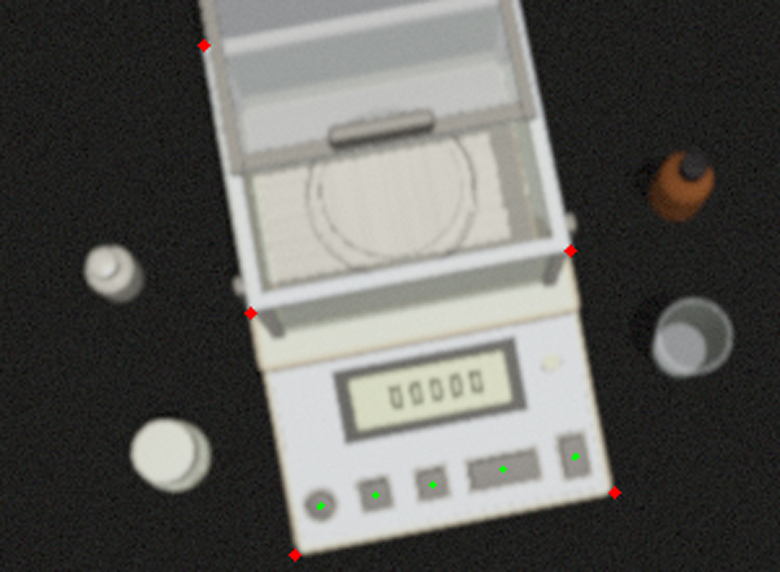

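```bash
cat >> h.py <<'E'
from scipy.spatial.transform import Rotation as Ro
def rot(q): return Ro.from_quat([q[1],q[2],q[3],q[0]])
yaw=0.18089; B=Ro.from_euler('z',yaw); p0=np.array([.59915,.07064,0])
def w(L): return B.apply(L)+p0
def loc(X): return B.inv().apply(np.array(X)-p0)
def want(tilt,sgn=1): # tool x down into panel tilted by tilt; tool y = sgn*balance x
    x=np.array([np.sin(tilt),0,-np.cos(tilt)]); y=sgn*np.array([np.cos(tilt),0,np.sin(tilt)]); z=np.cross(x,y)
    return B*Ro.from_matrix(np.c_[x,y,z])
E
python3 - <<'E'
from h import *
s=telemetry.sense();print(s['t'],s['position']);R=rot(s['eef_rot']);print(np.round(R.as_matrix(),3))
for t in(0,np.radians(10)):
  for sg in(1,-1): print(t,sg,np.round((want(t,sg)*R.inv()).as_rotvec(),3))
for n,L in dict(grip=[.0695,0,.194],behind=[.105,0,.192],shutgrip=[-.01,0,.194],tare=[-.122,-.037,.0498],cal=[-.122,.01,.0498],enter=[-.122,-.083,.0498]).items(): print(n,np.round(w(L),4))
d=np.load("top0.npy")
for c in ((306,158),(305,159),(300,160),(312,157),(318,156.5)):print(c,np.round(loc(unproj("top",c,depth=d[int(c[1]),int(c[0])])),4))
for r in spotter.regions_of("top","cover_grip")[:1]+spotter.regions_of("top","cover")[:1]:
    m=r["mask"];ys,xs=np.nonzero(m);print(r["p"],xs.min(),xs.max(),ys.min(),ys.max())
E
```

```text
1.1 [ 0.16816198 -0.65373028  0.20170062]
[[ 0.     0.249 -0.968]
 [-0.    -0.968 -0.249]
 [-1.     0.    -0.   ]]
0 1 [-0.   0.   1.5]
0 -1 [ 0.     0.    -1.642]
0.17453292519943295 1 [-0.103 -0.162  1.496]
0.17453292519943295 -1 [ 0.165 -0.105 -1.637]
grip [0.6675 0.0831 0.194 ]
behind [0.7024 0.0895 0.192 ]
shutgrip [0.5893 0.0688 0.194 ]
tare [0.4858 0.0123 0.0498]
cal [0.4773 0.0585 0.0498]
enter [ 0.4941 -0.033   0.0498]
(306, 158) [ 6.86e-02 -2.00e-04  2.03e-01]
(305, 159) [0.0675 0.0015 0.2028]
(300, 160) [0.0675 0.0089 0.2023]
(312, 157) [ 0.0684 -0.0089  0.2029]
(318, 156.5) [ 0.0675 -0.0176  0.2027]
0.66 232 366 57 177
0.6 231 366 57 177
```

Request:
{"op": "jog_arm", "data": {
  "motion": [
    [0,0,4,0,0,0],
    [0,0,4,0,0,0],
    [2,2.9,1,0,0,0.12],
    [2,2.9,1,0,0,0.12],
    [2,2.9,0,0,0,0.12],
    [2,2.9,0,0,0,0.12],
    [2,2.9,0,0,0,0.12],
    [2,2.9,0,0,0,0.12],
    [2,2.9,0,0,0,0.12],
    [2,2.9,0,0,0,0.12]
  ],
  "gripper": 0
}}

```text
t: 2.03
position: [0.3285, -0.4146, 0.3036]
eef_rot: [-0.411, -0.574, -0.411, 0.577]
wrist_force: [0.5, -0.3, -0.7]
width: 0.001
```

Request:
{"op": "jog_arm", "data": {
  "motion": [
    [2.3,3.1,0,0,0,0.08],
    [2.3,3.1,0,0,0,0.08],
    [2.3,3.1,0,0,0,0.08],
    [2.3,3.1,0,0,0,0.08],
    [2.3,3.1,0,0,0,0.08],
    [2.3,3.1,0,0,0,0.08],
    [2.3,3.1,0,0,0,0],
    [2.3,3.1,0,0,0,0],
    [2.3,3.1,0,0,0,0],
    [2.3,3.1,0,0,0,0]
  ]
}}

```text
t: 2.87
position: [0.565, -0.0863, 0.3068]
eef_rot: [0.546, 0.451, 0.541, -0.453]
wrist_force: [0.3, -0.9, 0.3]
width: -0.001
```

```bash
cat > st.py <<'E'
from h import *
import sys
def st(L,tilt=0):
    s=telemetry.sense();R=rot(s['eef_rot'])
    print('t',s['t'],'pos',np.round(s['position'],4),'loc',np.round(loc(s['position']),4),'F',np.round(B.inv().apply(s['wrist_force']),2),'d_cm',np.round(100*(w(L)-s['position']),2),'rv',np.round((want(tilt)*R.inv()).as_rotvec(),3))
if __name__=="__main__": st(eval(sys.argv[1]),float(sys.argv[2]) if len(sys.argv)>2 else 0)
E
python3 st.py "[.105,0,.23]"
```

```text
t 2.8667 pos [ 0.565  -0.0863  0.3068] loc [-0.0619 -0.1482  0.3068] F [ 0.11 -0.95  0.31] d_cm [13.75 17.58 -7.68] rv [ 0.007  0.004 -0.002]
```

Request:
{"op": "jog_arm", "data": {
  "motion": [
    [2.3,3,0,0,0,0],
    [2.3,3,0,0,0,0],
    [2.3,3,0,0,0,0],
    [2.3,3,-1,0,0,0],
    [2.3,2.8,-1,0,0,0],
    [2,2.6,-1.5,0,0,0],
    [0,0,-1.5,0,0,0],
    [0,0,0,0,0,0]
  ]
}}

```text
t: 3.53
position: [0.7079, 0.1059, 0.2539]
eef_rot: [0.548, 0.45, 0.542, -0.451]
wrist_force: [0.2, -0.2, -1.3]
width: -0.004
```

```bash
python3 st.py "[.105,0,.23]"; python3 - <<'E'
from h import *
p,d=grab_frame("top"); cv2.imwrite("pics/t1.png",p[:,:,::-1]);
p,d=grab_frame("wrist"); cv2.imwrite("pics/w1.png",p[:,:,::-1]);
E
```

```text
t 3.5333 pos [0.7079 0.1059 0.2539] loc [0.1133 0.0152 0.2539] F [ 0.2  -0.23 -1.34] d_cm [-0.55 -1.64 -2.39] rv [ 0.006  0.006 -0.009]
```

View pics/w1.png

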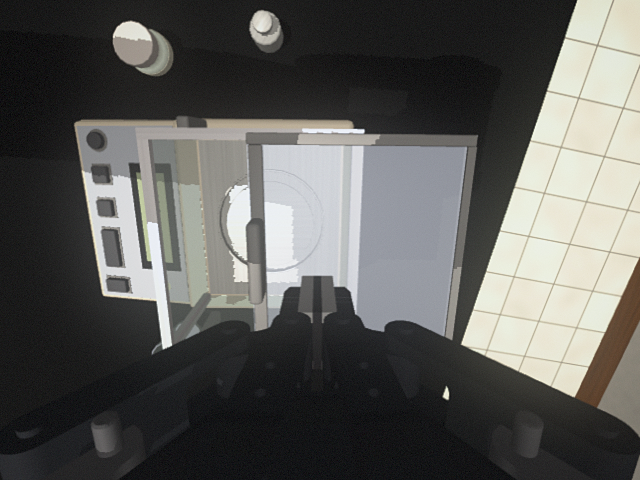

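View pics/t1.png

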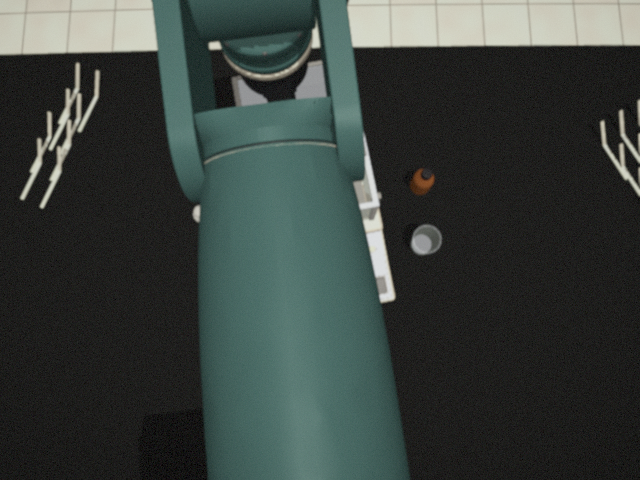

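The wrist view shows the closed fingertips at (317,290), behind the grip at (255,260) and over clear glass. Next I'll descend and leave a small gap.

Request:
{"op": "jog_arm", "data": {
  "motion": [
    [-0.5,-1.6,0,0,0,0.0],
    [0,0,-2.4,-0.006,-0.006,0.009],
    [0,0,-2,0,0,0],
    [0,0,-1,0,0,0],
    [0,0,-0.5,0,0,0],
    [0,0,0,0,0,0]
  ]
}}

```text
t: 4.13
position: [0.7014, 0.0798, 0.2074]
eef_rot: [0.556, 0.453, 0.535, -0.447]
wrist_force: [-0.4, 0.3, 0.4]
width: 0.001
```

```bash
python3 st.py "[.105,0,.188]"
```

```text
t 4.1333 pos [0.7014 0.0798 0.2074] loc [ 0.1023 -0.0094  0.2074] F [-0.3   0.31  0.41] d_cm [ 0.1   0.97 -1.94] rv [ 0.013  0.028 -0.011]
```

Request:
{"op": "jog_arm", "data": {
  "motion": [
    [0.1,0.9,-0.6,0.012,0.026,-0.01],
    [0,0,-0.6,0,0,0],
    [0,0,-0.4,0,0,0],
    [0,0,0,0,0,0],
    [0,0,0,0,0,0]
  ]
}}

```text
t: 4.55
position: [0.7034, 0.0888, 0.1942]
eef_rot: [0.543, 0.454, 0.542, -0.452]
wrist_force: [0.5, -0.1, 0.7]
width: -0.0
```

```bash
python3 st.py "[.105,0,.188]"
```

```text
t 4.55 pos [0.7034 0.0888 0.1942] loc [ 0.1058 -0.0009  0.1942] F [ 0.48 -0.23  0.74] d_cm [-0.09  0.07 -0.62] rv [-0.001  0.003  0.001]
```

Request:
{"op": "jog_arm", "data": {
  "motion": [
    [0,0,-0.5,0,0,0],
    [-0.6,-0.1,0,0,0,0],
    [-0.8,-0.15,0,0,0,0],
    [-0.8,-0.15,0,0,0,0],
    [0,0,0,0,0,0]
  ]
}}

```text
t: 4.97
position: [0.6792, 0.0847, 0.1888]
eef_rot: [0.544, 0.454, 0.542, -0.452]
wrist_force: [-1.3, 0.2, 0.3]
width: -0.002
```

```bash
python3 st.py "[.0,0,.188]"
```

```text
t 4.9667 pos [0.6792 0.0847 0.1888] loc [ 0.0813 -0.0005  0.1888] F [-1.27  0.39  0.31] d_cm [-8.01 -1.41 -0.08] rv [-0.001  0.003  0.   ]
```

Request:
{"op": "jog_arm", "data": {
  "motion": [
    [-1,-0.18,0,0,0,0],
    [-1,-0.18,0,0,0,0],
    [-1,-0.18,0,0,0,0],
    [-1,-0.18,0,0,0,0],
    [-0.8,-0.15,0,0,0,0],
    [-0.5,-0.1,0,0,0,0],
    [0,0,0,0,0,0]
  ]
}}

```text
t: 5.55
position: [0.6205, 0.074, 0.1902]
eef_rot: [0.544, 0.455, 0.542, -0.451]
wrist_force: [0.2, -0.7, 0.4]
width: 0.002
```

```bash
python3 st.py "[.0,0,.188]"; python3 - <<'E'
from h import *
p,d=grab_frame("wrist"); cv2.imwrite("pics/w2.png",p[:,:,::-1]);
E
```

```text
t 5.55 pos [0.6205 0.074  0.1902] loc [ 0.0216 -0.0006  0.1902] F [ 0.06 -0.72  0.44] d_cm [-2.14 -0.33 -0.22] rv [-0.001  0.006  0.001]
```

View pics/w2.png

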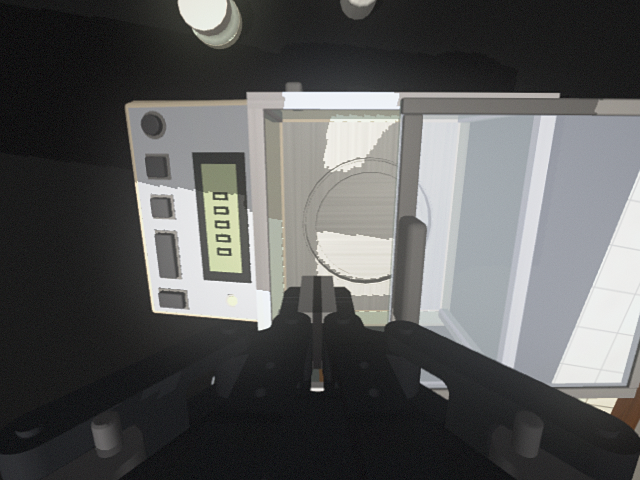

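```bash
python3 - <<'E'
from h import *
p,d=grab_frame("wrist"); np.save("w3.npy",d)
for c in ((410,230),(412,250),(411,280),(318,285),(318,300),(258,220),(405,150),(365,230),(160,255)):
    print(c,d[c[1],c[0]],np.round(loc(unproj("wrist",c,depth=d[c[1],c[0]])),4))
for r in spotter.place_of("wrist","cover_grip"): print(r)
p,d=grab_frame("scene"); cv2.imwrite("pics/s3.png",cv2.resize(p[180:400,160:430,::-1],None,fx=2.7,fy=2.7,interpolation=cv2.INTER_CUBIC))
E
```

```text
(410, 230) 0.16575977 [0.0674 0.0261 0.2019]
(412, 250) 0.167128 [0.0688 0.0164 0.203 ]
(411, 280) 0.17180625 [0.0696 0.0006 0.2024]
(318, 285) 0.13715282 [0.0229 0.0118 0.235 ]
(318, 300) 0.12381952 [0.0228 0.0119 0.2488]
(258, 220) 0.19058876 [-0.0097  0.0255  0.1758]
(405, 150) 0.17617795 [0.0679 0.0631 0.1812]
(365, 230) 0.2903627 [ 0.064  -0.0038  0.0808]
(160, 255) 0.32841033 [-0.126  -0.036   0.0488]
{'at': [405.7, 271.2], 'p': 0.65}
```

View pics/s3.png

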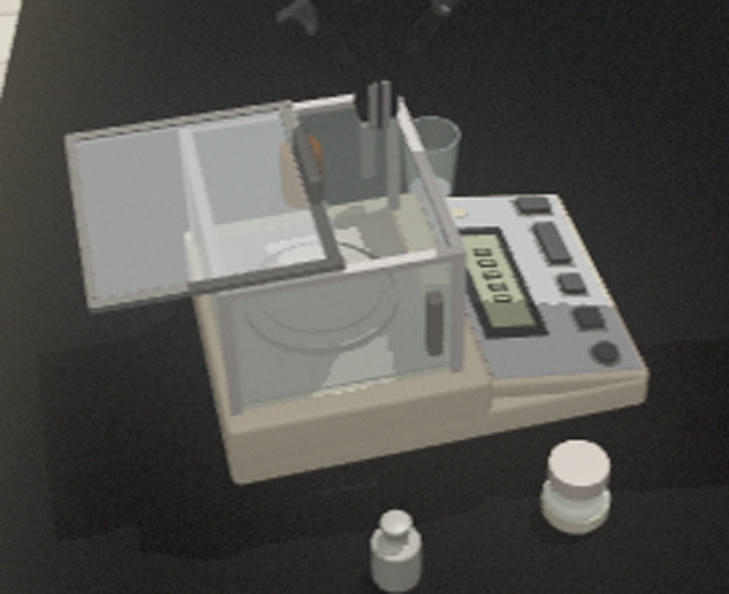

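```bash
python3 - <<'E'
from h import *
d=np.load("w3.npy")
for c in (306,312,318,325,331):
  for r in range(268,300,3):
    v=d[r,c]; print(c,r,round(float(v),4),np.round(loc(unproj("wrist",(c,r),depth=v)),4) if v>0 else '')
i=camera_info("wrist");print(np.round(loc(-np.array(i['R']).T@i['t']),4))
print(proj("wrist",[telemetry.sense()['position']]))
E
python3 - <<'E'
import cv2
a=cv2.imread("pics/w2.png")[230:400,220:430]; cv2.imwrite("pics/w2c.png",cv2.resize(a,None,fx=3.5,fy=3.5,interpolation=cv2.INTER_CUBIC))
E
```

```text
306 268 0.3144 [ 0.0139 -0.043   0.0658]
306 271 0.315 [ 0.0139 -0.0458  0.0659]
306 274 0.3152 [ 0.0139 -0.0486  0.0664]
306 277 0.1462 [0.0183 0.0115 0.2254]
306 280 0.1432 [0.0183 0.0115 0.2285]
306 283 0.1398 [0.0184 0.0116 0.232 ]
306 286 0.1355 [0.0185 0.0121 0.2363]
306 289 0.1348 [0.0185 0.0112 0.2372]
306 292 0.1299 [0.0187 0.0121 0.242 ]
306 295 0.128 [0.0187 0.0119 0.2441]
306 298 0.1251 [0.0188 0.012  0.2471]
312 268 0.3141 [ 0.0194 -0.0429  0.0661]
312 271 0.3142 [ 0.0194 -0.0456  0.0667]
312 274 0.315 [ 0.0194 -0.0485  0.0666]
312 277 0.1458 [0.0208 0.0117 0.2258]
312 280 0.1421 [0.0208 0.0119 0.2295]
312 283 0.1392 [0.0208 0.0118 0.2325]
312 286 0.1366 [0.0209 0.0116 0.2352]
312 289 0.1345 [0.0209 0.0114 0.2375]
312 292 0.132 [0.0209 0.0113 0.2401]
312 295 0.1268 [0.0209 0.0123 0.2452]
312 298 0.1265 [0.0209 0.0114 0.2457]
318 268 0.3141 [ 0.0248 -0.0429  0.0662]
318 271 0.3151 [ 0.0249 -0.0459  0.0659]
318 274 0.3149 [ 0.0248 -0.0485  0.0668]
318 277 0.1454 [0.0233 0.0118 0.2261]
318 280 0.1427 [0.0233 0.0116 0.2289]
318 283 0.1406 [0.0233 0.0112 0.2312]
318 286 0.137
[... 376 characters left out ...]
5 283 0.1394 [0.0261 0.0117 0.2323]
325 286 0.1369 [0.026  0.0115 0.235 ]
325 289 0.1337 [0.0259 0.0117 0.2383]
325 292 0.1312 [0.0259 0.0116 0.2409]
325 295 0.129 [0.0258 0.0114 0.2432]
325 298 0.1262 [0.0257 0.0116 0.2461]
331 268 0.3139 [ 0.0367 -0.0428  0.0664]
331 271 0.312 [ 0.0366 -0.0448  0.0689]
331 274 0.3066 [ 0.0363 -0.0454  0.0747]
331 277 0.1464 [0.0289 0.0115 0.2252]
331 280 0.143 [0.0287 0.0115 0.2287]
331 283 0.14 [0.0286 0.0115 0.2319]
331 286 0.1371 [0.0284 0.0114 0.2348]
331 289 0.1346 [0.0283 0.0113 0.2375]
331 292 0.1316 [0.0282 0.0114 0.2405]
331 295 0.1284 [0.028  0.0117 0.2438]
331 298 0.1262 [0.0279 0.0116 0.2461]
[0.022  0.0658 0.3622]
[[316.40600826 273.48036357]]
```

View pics/w2c.png

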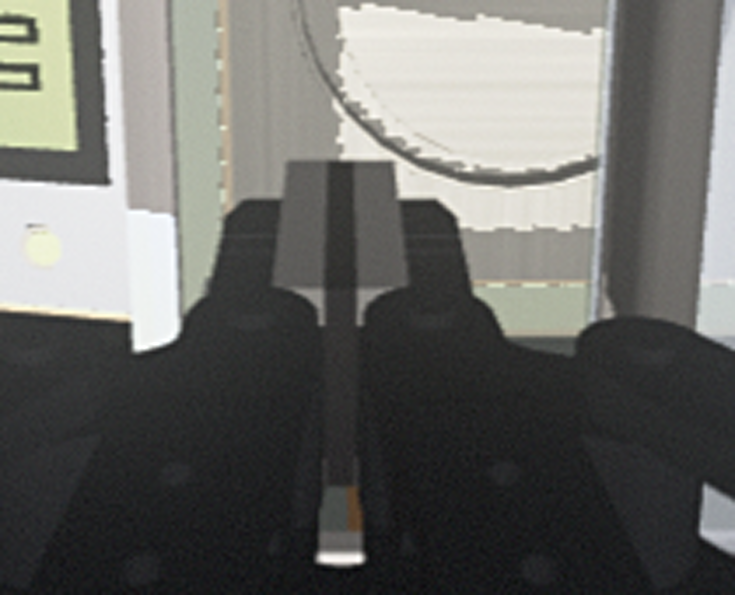

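The cover hasn't moved. The wrist depth puts the fingertips' lower edge at z≈0.225, although the reported TCP is at 0.190, so the fingers passed over the grip. I'll check this with the scene camera.

```bash
python3 - <<'E'
from h import *
p,d=grab_frame("scene"); s=telemetry.sense()
print(s['position'],s['width'],s['joint_positions'],proj("scene",[s['position'],s['position']+[0,0,.0345],s['position']+[0,0,.1]]))
for u in range(292,312,2):
  for v in (212,216,220,224,228,232,236,240):
    X=loc(unproj("scene",(u,v),depth=d[v,u]))
    if abs(X[1])<.05 and X[2]>.15: print(u,v,np.round(X,4))
a=cv2.resize(p[180:270,260:350,::-1],None,fx=6,fy=6,interpolation=cv2.INTER_CUBIC);cv2.imwrite("pics/s4.png",a)
p,d=grab_frame("wrist")
E
```

```text
[0.62172872 0.07420807 0.18970635] -0.004791308548444462 [ 7.76225393e-02  1.01059342e-02  1.57178097e+00  8.54833520e-04
  1.55467493e+00 -1.02884091e-01] [[299.18620799 237.17178027]
 [298.86827714 221.98430401]
 [298.22501699 191.26010404]]
292 212 [0.0362 0.0061 0.2533]
292 216 [0.0364 0.006  0.2447]
292 220 [0.0363 0.0049 0.2352]
294 212 [0.0327 0.0066 0.253 ]
294 216 [0.0325 0.0044 0.2428]
294 220 [0.033  0.0058 0.2352]
294 224 [0.0329 0.0045 0.2254]
296 212 [0.0302 0.0112 0.2558]
296 216 [0.0292 0.006  0.2433]
296 220 [0.0302 0.0093 0.2372]
296 224 [0.0306 0.0104 0.2293]
298 212 [0.0266 0.0106 0.2547]
298 216 [0.0272 0.0127 0.2477]
298 220 [0.0268 0.0103 0.2373]
298 224 [0.0271 0.0107 0.2288]
300 212 [0.0232 0.0111 0.2544]
300 216 [0.023 0.01  0.245]
300 220 [0.0231 0.0095 0.236 ]
300 224 [0.0234 0.0104 0.2279]
302 212 [0.0199 0.0122 0.2546]
302 216 [0.0193 0.0091 0.2436]
302 220 [0.02   0.0118 0.2371]
302 224 [0.0196 0.0096 0.2266]
304 212 [0.0146 0.005  0.2485]
304 216 [0.0149 0.0061 0.2407]
304 220 [0.0155 0.0081 0.2335]
306 212 [0.0112 0.0056 0.2483]
306 216 [0.0115 0.0067 0.2405]
306 220 [0.0121 0.0089 0.2335]
308 228 [-0.0053 -0.0467  0.1706]
310 228 [-0.0079 -0.0416  0.1739]
310 232 [-0.0051 -0.0305  0.1732]
310 236 [-0.0075 -0.0402  0.1556]
```

View pics/s4.png

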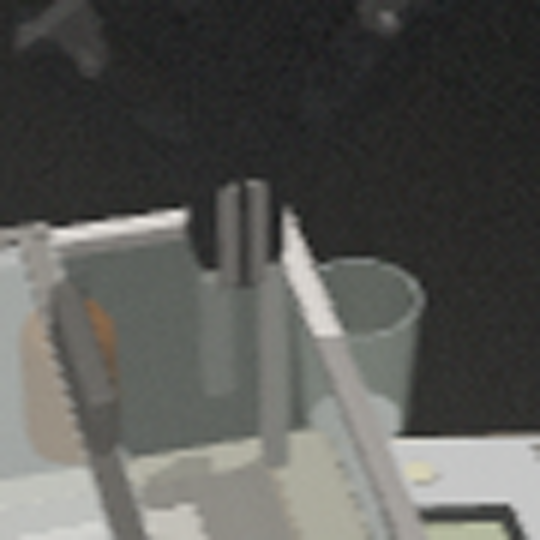

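Both cameras agree: the real tips sit about 35 mm short of the reported TCP along the tool, and x and y are right. I'll go back over the grip at this height and push lower down.

Request:
{"op": "jog_arm", "data": {
  "motion": [
    [1.5,0.3,0.3,0,0,0],
    [2.2,0.4,0,0,0,0],
    [2.2,0.4,0,0,0,0],
    [2.0,0.4,0,0,0,0],
    [0,0,0,0,0,0],
    [0,0,0,0,0,0]
  ]
}}

```text
t: 6.35
position: [0.7051, 0.0901, 0.1913]
eef_rot: [0.544, 0.454, 0.542, -0.452]
wrist_force: [-0.1, -0.0, -0.2]
width: 0.003
```

```bash
python3 st.py "[.105,0,.154]"
```

```text
t 6.35 pos [0.7051 0.0901 0.1913] loc [1.077e-01 1.000e-04 1.913e-01] F [-0.14 -0.   -0.2 ] d_cm [-0.26 -0.06 -3.73] rv [-0.001  0.004  0.   ]
```

Request:
{"op": "jog_arm", "data": {
  "motion": [
    [0,0,-0.8,0,0,0],
    [0,0,-0.8,0,0,0],
    [0,0,-0.8,0,0,0],
    [0,0,-0.5,0,0,0],
    [0,0,-0.5,0,0,0],
    [0,0,0,0,0,0]
  ]
}}

```text
t: 6.85
position: [0.7026, 0.0897, 0.1525]
eef_rot: [0.543, 0.453, 0.543, -0.452]
wrist_force: [-0.7, -0.5, -0.5]
width: 0.003
```

```bash
python3 st.py "[.09,0,.152]"; python3 - <<'E'
from h import *
p,d=grab_frame("wrist"); cv2.imwrite("pics/w5.png",p[:,:,::-1])
for c in ((306,280),(331,280)): print(loc(unproj("wrist",c,depth=d[c[1],c[0]])))
E
```

```text
t 6.85 pos [0.7026 0.0897 0.1525] loc [1.052e-01 1.000e-04 1.525e-01] F [-0.75 -0.41 -0.53] d_cm [-1.5  -0.28 -0.05] rv [-0.001  0.001  0.   ]
[0.10099848 0.01179592 0.19104984]
[0.11137799 0.01229773 0.19231032]
```

View pics/w5.png

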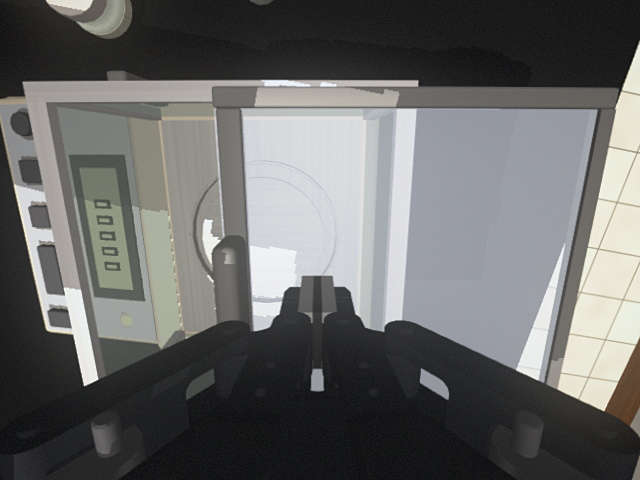

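The fingers are now low behind the grip, tip z≈0.187, with no contact with the glass. Pushing forward now.

Request:
{"op": "jog_arm", "data": {
  "motion": [
    [-1,-0.18,0,0,0,0],
    [-1,-0.18,0,0,0,0],
    [-1,-0.18,0,0,0,0],
    [-1,-0.18,0,0,0,0],
    [0,0,0,0,0,0]
  ]
}}

```text
t: 7.32
position: [0.6606, 0.0821, 0.1543]
eef_rot: [0.544, 0.454, 0.542, -0.452]
wrist_force: [-0.2, 0.4, -0.1]
width: -0.0
```

```bash
python3 st.py "[.01,0,.152]"; python3 - <<'E'
from h import *
p,d=grab_frame("wrist"); cv2.imwrite("pics/w6.png",p[:,:,::-1])
E
```

```text
t 7.3167 pos [0.6606 0.0821 0.1543] loc [0.0625 0.0002 0.1543] F [-0.09  0.43 -0.11] d_cm [-5.16 -0.96 -0.23] rv [-0.001  0.004  0.   ]
```

View pics/w6.png

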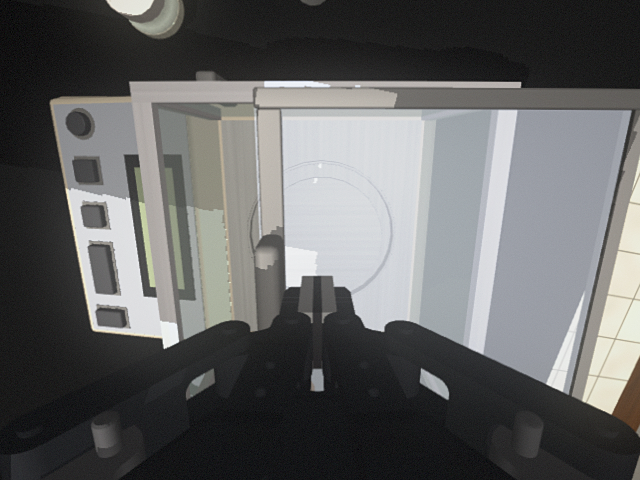

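The cover is moving: its front edge is now at col 268 and closing on the front rim at col 165. Continuing.

Request:
{"op": "jog_arm", "data": {
  "motion": [
    [-1,-0.18,0,0,0,0],
    [-1,-0.18,0,0,0,0],
    [-1,-0.18,-0.1,0,0,0],
    [-1,-0.18,0,0,0,0],
    [0,0,0,0,0,0]
  ]
}}

```text
t: 7.78
position: [0.6186, 0.0744, 0.1543]
eef_rot: [0.545, 0.455, 0.541, -0.451]
wrist_force: [-0.3, 0.5, 0.4]
width: 0.001
```

```bash
python3 st.py "[.01,0,.152]"
```

```text
t 7.7833 pos [0.6186 0.0744 0.1543] loc [0.0198 0.0002 0.1543] F [-0.22  0.51  0.43] d_cm [-0.96 -0.2  -0.23] rv [-0.001  0.007  0.   ]
```

Request:
{"op": "jog_arm", "data": {
  "motion": [
    [-0.5,-0.09,0,0,0,0],
    [-0.4,-0.07,0,0,0,0],
    [-0.3,-0.05,0,0,0,0]
  ]
}}

```text
t: 8.03
position: [0.6091, 0.0728, 0.1549]
eef_rot: [0.547, 0.458, 0.539, -0.448]
wrist_force: [58.1, 10.0, -20.4]
width: 0.002
```

```bash
python3 st.py "[.01,0,.152]"
```

```text
t 8.0333 pos [0.6091 0.0728 0.1549] loc [0.0102 0.0003 0.1549] F [ 58.92  -0.62 -20.41] d_cm [-0.02 -0.03 -0.29] rv [-0.003  0.017  0.   ]
```

Hard stop reached at 59 N, so the cover is shut. Backing off now.

Request:
{"op": "jog_arm", "data": {
  "motion": [
    [0.6,0.1,0,0,-0.0,0],
    [0.8,0.14,0,0,0,0],
    [0.8,0.14,0.5,0,0.0,0],
    [0,0,2,0,0,0],
    [0,0,2.5,0,0,0],
    [0,0,0,0,0,0]
  ]
}}

```text
t: 8.53
position: [0.633, 0.0769, 0.2062]
eef_rot: [0.546, 0.457, 0.54, -0.449]
wrist_force: [-0.1, 0.8, 0.6]
width: 0.002
```

```bash
python3 st.py "[.03,0,.20]"; python3 - <<'E'
from h import *
p,d=grab_frame("wrist"); cv2.imwrite("pics/w7.png",p[:,:,::-1])
for r in spotter.place_of("wrist","cover_grip")[:1]:
    u=r["at"];print(u,r["p"],loc(unproj("wrist",u,depth=d[int(u[1]),int(u[0])])))
E
```

```text
t 8.5333 pos [0.633  0.0769 0.2062] loc [3.440e-02 1.000e-04 2.062e-01] F [0.04 0.84 0.56] d_cm [-0.43 -0.09 -0.62] rv [-0.003  0.015  0.   ]
[239.3, 262.9] 0.89 [-0.00798896  0.00497785  0.19824684]
```

View pics/w7.png

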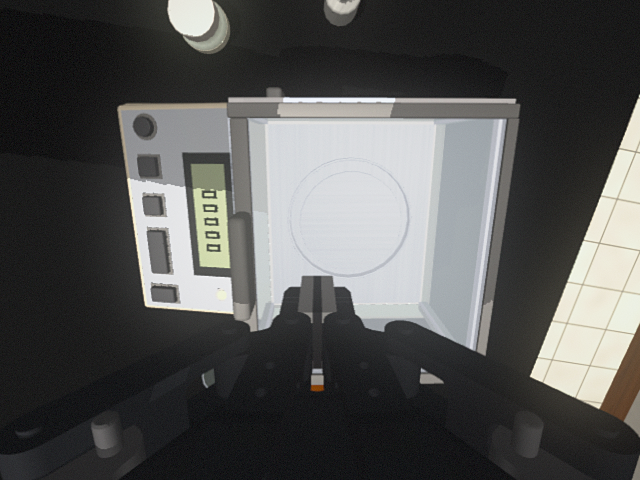

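The cover is shut flush all round, with its front edge at col 240 and rear at col 512, and the grip is at x≈-9 mm. Now to hover over the tare bar.

Request:
{"op": "jog_arm", "data": {
  "motion": [
    [-2,-0.9,0.5,0,0,0],
    [-2.2,-1,0,0,0,0],
    [-2.2,-1,0,0,0,0],
    [-2.2,-1,0,0,0,0],
    [-2.2,-1,0,0,0,0],
    [-2.2,-1,0,0,0,0],
    [-1.8,-0.6,0,0,0,0],
    [0,0,0,0,0,0]
  ]
}}

```text
t: 9.3
position: [0.4764, 0.0101, 0.198]
eef_rot: [0.542, 0.452, 0.545, -0.453]
wrist_force: [-0.5, -0.1, 0.3]
width: -0.003
```

```bash
python3 st.py "[-.1203,-.037,.09]" 0.17453
```

```text
t 9.3 pos [0.4764 0.0101 0.198 ] loc [-0.1316 -0.0375  0.198 ] F [-0.51 -0.02  0.34] d_cm [  1.1    0.25 -10.8 ] rv [ 0.029 -0.174 -0.001]
```

Request:
{"op": "jog_arm", "data": {
  "motion": [
    [0.3,0,-2.5,0.015,-0.09,0],
    [0.3,0.1,-2.5,0.014,-0.084,0],
    [0.3,0.1,-2.5,0,0,0],
    [0,0,-1.5,0,0,0],
    [0,0,-1,0,0,0],
    [0,0,0,0,0,0]
  ]
}}

```text
t: 9.8
position: [0.4852, 0.0122, 0.0919]
eef_rot: [0.582, 0.5, 0.5, -0.402]
wrist_force: [-0.5, 1.1, -0.9]
width: -0.003
```

```bash
python3 st.py "[-.1203,-.037,.04]" 0.17453; python3 - <<'E'
from h import *
p,d=grab_frame("wrist"); cv2.imwrite("pics/w8.png",p[:,:,::-1]); s=telemetry.sense()
for c in ((306,280),(318,277),(331,280)): print(loc(unproj("wrist",c,depth=d[c[1],c[0]])))
tip=s['position']-.0345*rot(s['eef_rot']).apply([1,0,0]); print('tip',loc(tip),s['wrist_force'])
p,d=grab_frame("scene"); cv2.imwrite("pics/s8.png",cv2.resize(p[200:360,260:440,::-1],None,fx=4,fy=4,interpolation=cv2.INTER_CUBIC))
print(proj("scene",[tip]))
E
```

```text
t 9.8 pos [0.4852 0.0122 0.0919] loc [-0.1226 -0.037   0.0919] F [-0.34  1.16 -0.95] d_cm [ 0.23  0.04 -5.19] rv [-0.001  0.006  0.   ]
[-0.13336649 -0.02499847  0.13040303]
[-0.12779674 -0.02512323  0.12769979]
[-0.12302754 -0.02524845  0.13167369]
tip [-0.12841039 -0.03705198  0.12702772] [-0.30792406 -0.45562495  0.41545598]
[[369.5402874  238.50128981]]
```

View pics/w8.png

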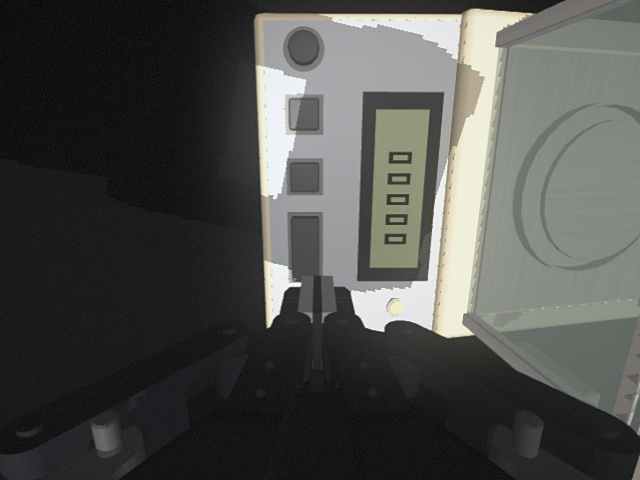

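View pics/s8.png

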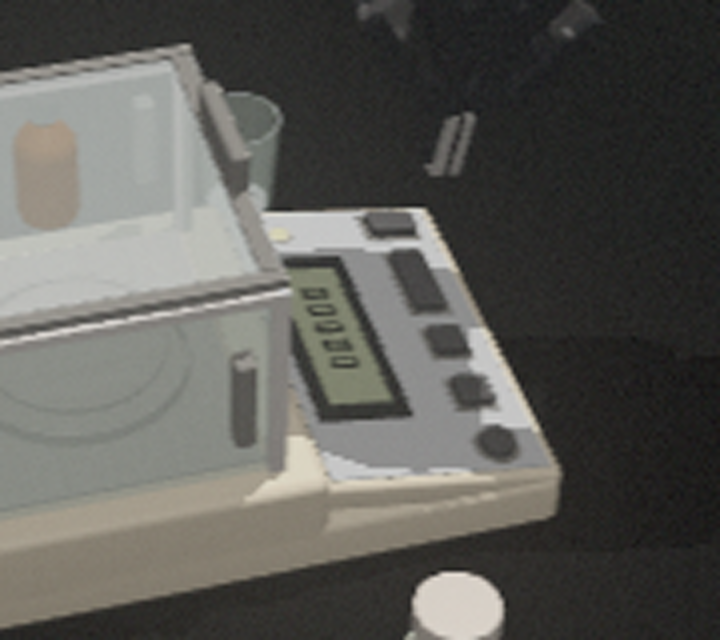

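The cover is fully shut. The tip offset follows the tool axis, with the tip now at (-128, -37, 127) mm on the balance. I'll lower it to about 15–20 mm above the tare bar.

Request:
{"op": "jog_arm", "data": {
  "motion": [
    [0.1,0,-2,0,0.006,0],
    [0.1,0.05,-1.8,0,0,0],
    [0.1,0,-1.2,0,0,0],
    [0,0,-0.7,0,0,0],
    [0,0,0,0,0,0],
    [0,0,0,0,0,0]
  ]
}}

```text
t: 10.4
position: [0.4938, 0.0128, 0.0423]
eef_rot: [0.583, 0.5, 0.499, -0.401]
wrist_force: [0.7, -0.7, 0.1]
width: 0.002
```

```bash
cat > k.py <<'E'
from h import *
import sys
K=dict(tare=[-.122,-.037,.0498],cal=[-.122,.01,.0498],enter=[-.122,-.083,.0498])
s=telemetry.sense();R=rot(s['eef_rot']);L=np.array(K[sys.argv[1]])
tip=loc(s['position']-.0345*R.apply([1,0,0]));t=np.radians(10);n=np.array([-np.sin(t),0,np.cos(t)])
e=tip-L; h=e@n; lat=e-h*n
print('t',round(s['t'],2),'tip',np.round(tip,4),'height mm',round(h*1e3,2),'lateral mm',np.round(lat*1e3,1),'fix cm world',np.round(-100*B.apply(lat),2),'F.n',round(float(B.inv().apply(s['wrist_force'])@n),2),'rv',np.round((want(t)*R.inv()).as_rotvec(),3))
E
python3 k.py tare
```

```text
t 10.4 tip [-0.1203 -0.0379  0.0762] height mm 25.69 lateral mm [ 6.1 -0.9  1.1] fix cm world [-0.62 -0.02 -0.11] F.n 0.02 rv [-0.     0.009 -0.   ]
```

Request:
{"op": "jog_arm", "data": {
  "motion": [
    [-0.6,0,-0.1,0,0.009,0],
    [0.15,0.1,-0.8,0,0,0],
    [0.1,0,-0.5,0,0,0],
    [0,0,0,0,0,0],
    [0,0,0,0,0,0]
  ]
}}

```text
t: 10.82
position: [0.4912, 0.0138, 0.03]
eef_rot: [0.581, 0.499, 0.501, -0.403]
wrist_force: [0.0, 0.7, -0.2]
width: 0.002
```

```bash
python3 k.py tare
```

```text
t 10.82 tip [-0.1225 -0.0364  0.0639] height mm 14.0 lateral mm [2.  0.6 0.3] fix cm world [-0.18 -0.09 -0.03] F.n -0.25 rv [-0.     0.002 -0.   ]
```

Request:
{"op": "jog_arm", "data": {
  "motion": [
    [-0.1,0,-0.5,0,0,0],
    [0.1,0,-0.4,0,0,0],
    [0,0,0,0,0,0]
  ]
}}

```text
t: 11.07
position: [0.4915, 0.0138, 0.0206]
eef_rot: [0.581, 0.499, 0.501, -0.403]
wrist_force: [1.0, 0.0, 1.3]
width: 0.0
```

```bash
python3 k.py tare
```

```text
t 11.07 tip [-0.1222 -0.0365  0.0545] height mm 4.67 lateral mm [0.6 0.5 0.1] fix cm world [-0.05 -0.06 -0.01] F.n 1.11 rv [-0.     0.003 -0.   ]
```

Request:
{"op": "jog_arm", "data": {
  "motion": [
    [0.05,0,-0.3,0,0,0],
    [0.05,0,-0.2,0,0,0],
    [0,0,0,0,0,0]
  ]
}}

```text
t: 11.32
position: [0.4927, 0.0139, 0.0169]
eef_rot: [0.581, 0.499, 0.501, -0.403]
wrist_force: [-7.8, -1.6, 9.6]
width: -0.003
```

```bash
python3 k.py tare
```

```text
t 11.32 tip [-0.121  -0.0366  0.0509] height mm 0.88 lateral mm [1.1 0.4 0.2] fix cm world [-0.1  -0.06 -0.02] F.n 10.82 rv [-0.     0.003 -0.001]
```

```bash
python3 - <<'E'
from h import *
p,d=grab_frame("wrist"); cv2.imwrite("pics/w9.png",cv2.resize(p[140:360,200:460,::-1],None,fx=3,fy=2.7)); 
for c in ((306,279),(318,278),(331,279),(306,265),(300,268),(305,225),(305,175),(335,250)): print(c,np.round(loc(unproj("wrist",c,depth=d[c[1],c[0]])),4))
p,d=grab_frame("scene"); cv2.imwrite("pics/s9.png",cv2.resize(p[200:360,260:440,::-1],None,fx=4,fy=4,interpolation=cv2.INTER_CUBIC))
s=telemetry.sense();print(s['wrist_force'],s['torque'])
E
python3 k.py tare
```

```text
(306, 279) [-0.1258 -0.0246  0.0531]
(318, 278) [-0.1207 -0.0245  0.053 ]
(331, 279) [-0.1157 -0.0243  0.0557]
(306, 265) [-0.1246 -0.0212  0.0454]
(300, 268) [-0.1273 -0.0223  0.0458]
(305, 225) [-0.1247 -0.0036  0.0437]
(305, 175) [-0.1254  0.0181  0.0499]
(335, 250) [-0.1118 -0.0149  0.0458]
[-10.38187895  -0.63483266  14.31057117] [0.00630965 1.47769134 0.03830855]
t 11.42 tip [-0.121  -0.0366  0.0508] height mm 0.79 lateral mm [1.2 0.4 0.2] fix cm world [-0.11 -0.06 -0.02] F.n 15.89 rv [-0.     0.003 -0.001]
```

View pics/w9.png

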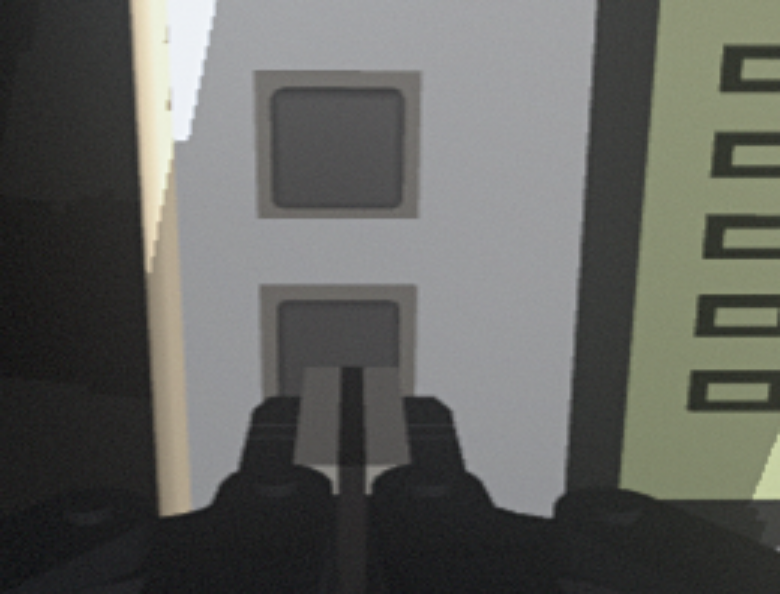

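View pics/s9.png

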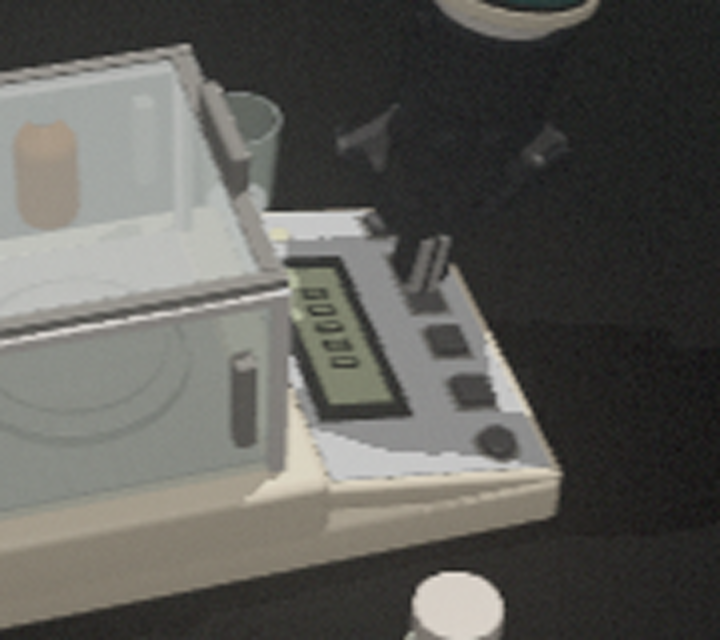

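The tare bar's visible top is at z 45.4 mm, against 49.3 mm when up, so it's fully down. The real tip is about 4–5 mm lower than my estimate. Releasing now.

Request:
{"op": "jog_arm", "data": {
  "motion": [
    [-0.15,-0.03,0.6,0,0,0],
    [-0.15,-0.03,0.7,0,0,0],
    [-0.1,0,0.6,0,0,0],
    [0,0,0,0,0,0],
    [0,0,0,0,0,0]
  ]
}}

```text
t: 11.83
position: [0.4887, 0.0132, 0.0374]
eef_rot: [0.581, 0.499, 0.501, -0.403]
wrist_force: [0.3, 0.9, -0.4]
width: -0.001
```

```bash
python3 k.py tare;python3 k.py cal; python3 - <<'E'
from h import *
p,d=grab_frame("wrist"); cv2.imwrite("pics/w10.png",cv2.resize(p[80:360,200:460,::-1],None,fx=2.5,fy=2.1)); 
for c in ((300,268),(305,225),(302,230),(305,255),(305,245)): print(c,np.round(loc(unproj("wrist",c,depth=d[c[1],c[0]])),4))
E
```

```text
t 11.83 tip [-0.1251 -0.0366  0.0714] height mm 21.77 lateral mm [0.7 0.4 0.1] fix cm world [-0.06 -0.05 -0.01] F.n -0.53 rv [-0.     0.004 -0.   ]
t 11.83 tip [-0.1251 -0.0366  0.0714] height mm 21.77 lateral mm [  0.7 -46.6   0.1] fix cm world [-0.9   4.57 -0.01] F.n -0.53 rv [-0.     0.004 -0.   ]
(300, 268) [-0.1291 -0.0287  0.0488]
(305, 225) [-0.1256 -0.0087  0.0426]
(302, 230) [-0.1271 -0.0111  0.0427]
(305, 255) [-0.1266 -0.0221  0.0491]
(305, 245) [-0.1266 -0.017   0.0493]
```

View pics/w10.png

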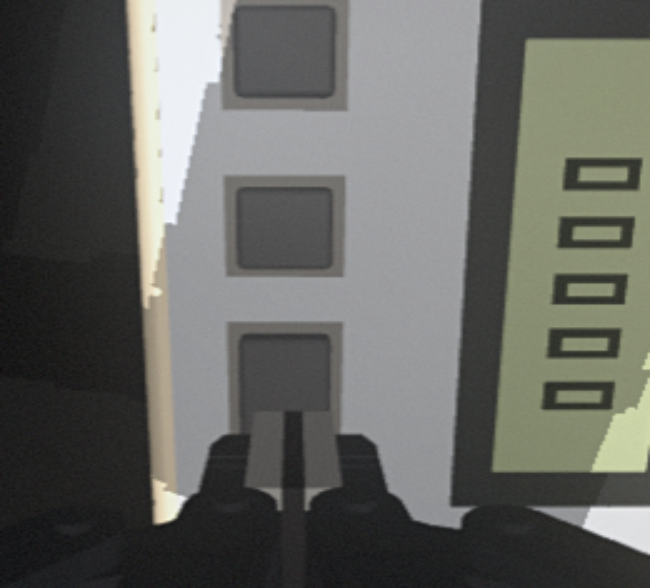

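The tare bar has sprung back: z 49.1 mm, as expected. Now the calibration key.

Request:
{"op": "jog_arm", "data": {
  "motion": [
    [-0.3,1.6,0,0,0,0],
    [-0.3,1.6,0,0,0,0],
    [-0.3,1.3,0,0,0,0],
    [0,0,0,0,0,0],
    [0,0,0,0,0,0]
  ]
}}

```text
t: 12.3
position: [0.4791, 0.0593, 0.0362]
eef_rot: [0.581, 0.499, 0.501, -0.403]
wrist_force: [-0.1, -0.4, -0.6]
width: -0.003
```

```bash
python3 k.py cal
```

```text
t 12.3 tip [-0.1262  0.0104  0.0701] height mm 20.77 lateral mm [-0.6  0.4 -0.1] fix cm world [ 0.07 -0.03  0.01] F.n -0.53 rv [-0.     0.003  0.001]
```

Request:
{"op": "jog_arm", "data": {
  "motion": [
    [0.1,0.0,-0.6,0,0,0],
    [0.1,0.0,-0.5,0,0,0],
    [0.05,0,-0.3,0,0,0],
    [0,0,0,0,0,0]
  ]
}}

```text
t: 12.63
position: [0.482, 0.0578, 0.0202]
eef_rot: [0.581, 0.499, 0.5, -0.404]
wrist_force: [-0.5, 0.9, 0.5]
width: -0.005
```

```bash
python3 k.py cal
```

```text
t 12.63 tip [-0.1236  0.0085  0.0541] height mm 4.53 lateral mm [-0.8 -1.5 -0.1] fix cm world [0.05 0.16 0.01] F.n 0.59 rv [0.    0.003 0.001]
```

Request:
{"op": "jog_arm", "data": {
  "motion": [
    [0.05,0.05,-0.3,0,0,0],
    [0.03,0,-0.2,0,0,0],
    [0,0,0,0,0,0]
  ]
}}

```text
t: 12.88
position: [0.4833, 0.0579, 0.0167]
eef_rot: [0.58, 0.5, 0.501, -0.404]
wrist_force: [-7.7, 0.4, 7.3]
width: -0.002
```

```bash
python3 k.py cal; python3 - <<'E'
from h import *
p,d=grab_frame("wrist"); cv2.imwrite("pics/w11.png",cv2.resize(p[80:360,200:460,::-1],None,fx=2.5,fy=2.1)); 
for r in range(240,278,4):
  X=loc(unproj("wrist",(306,r),depth=d[r,306])); print(r,np.round(X,4),'above panel mm',round(1e3*((X[2]-.0498)*np.cos(.1745)-(X[0]+.122)*np.sin(.1745)),1))
E
```

```text
t 12.88 tip [-0.1223  0.0083  0.0507] height mm 0.93 lateral mm [-0.2 -1.7 -0. ] fix cm world [-0.01  0.17  0.  ] F.n 8.48 rv [-0.001  0.002  0.003]
240 [-0.1254  0.0346  0.0438] above panel mm -5.4
244 [-0.1253  0.0326  0.0429] above panel mm -6.2
248 [-0.1253  0.0306  0.0424] above panel mm -6.7
252 [-0.1254  0.0289  0.0428] above panel mm -6.3
256 [-0.1254  0.027   0.0427] above panel mm -6.4
260 [-0.1255  0.0254  0.0434] above panel mm -5.7
264 [-0.1255  0.0236  0.0436] above panel mm -5.4
268 [-0.1255  0.0215  0.0431] above panel mm -6.0
272 [-0.1255  0.0196  0.0431] above panel mm -6.0
276 [-0.1264  0.0202  0.0493] above panel mm 0.3
```

View pics/w11.png

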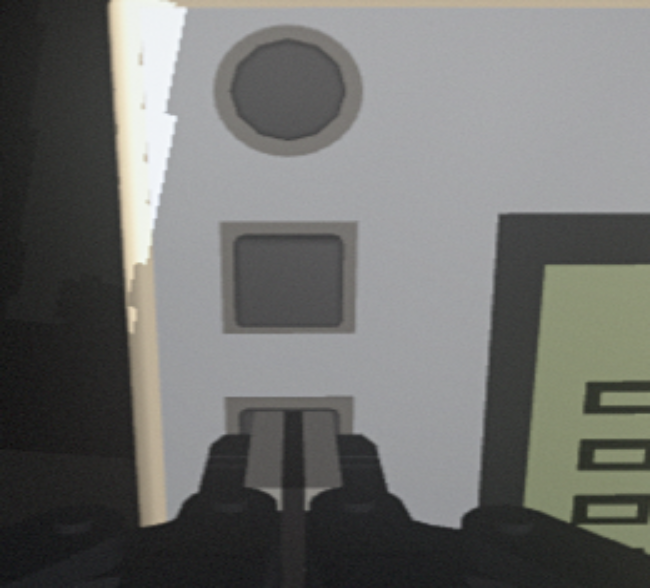

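The key sits as deep as the tare bar did, at 8.5 N, well over the 4 N needed. I'll press slightly more to be certain, then release.

Request:
{"op": "jog_arm", "data": {
  "motion": [
    [0.0,0,-0.12,0,0,0],
    [0,0,0,0,0,0]
  ]
}}

```text
t: 13.1
position: [0.4836, 0.0578, 0.0169]
eef_rot: [0.58, 0.5, 0.5, -0.404]
wrist_force: [-3.3, 0.6, 4.0]
width: 0.002
```

```bash
python3 k.py cal
```

```text
t 13.1 tip [-0.1221  0.0082  0.0509] height mm 1.08 lateral mm [ 0.1 -1.8  0. ] fix cm world [-0.04  0.18 -0.  ] F.n 4.45 rv [-0.001  0.002  0.003]
```

Request:
{"op": "jog_arm", "data": {
  "motion": [
    [0.03,0,-0.2,0,0,0],
    [0.03,0,-0.2,0,0,0]
  ]
}}

```text
t: 13.27
position: [0.4843, 0.0579, 0.016]
eef_rot: [0.58, 0.5, 0.501, -0.404]
wrist_force: [-35.2, -0.5, 45.9]
width: -0.003
```

```bash
python3 k.py cal
```

```text
t 13.27 tip [-0.1213  0.0081  0.0499] height mm -0.01 lateral mm [ 0.7 -1.9  0.1] fix cm world [-0.1   0.18 -0.01] F.n 51.19 rv [-0.002  0.002  0.003]
```

Request:
{"op": "jog_arm", "data": {
  "motion": [
    [-0.1,0.0,0.5,0,0,0],
    [-0.15,-0.03,0.8,0,0,0],
    [-0.1,0,0.8,0,0,0],
    [0,0,0,0,0,0],
    [0,0,0,0,0,0]
  ]
}}

```text
t: 13.68
position: [0.4811, 0.057, 0.0392]
eef_rot: [0.58, 0.5, 0.5, -0.404]
wrist_force: [-0.2, -0.6, -0.6]
width: -0.001
```

```bash
python3 k.py enter; python3 - <<'E'
from h import *
p,d=grab_frame("wrist"); cv2.imwrite("pics/w12.png",cv2.resize(p[80:360,200:460,::-1],None,fx=2.5,fy=2.1)); 
for r in range(240,278,4):
  X=loc(unproj("wrist",(306,r),depth=d[r,306])); print(r,np.round(X,4),'vs key top mm',round(1e3*((X[2]-.0498)*np.cos(.1745)-(X[0]+.122)*np.sin(.1745)),1))
E
```

```text
t 13.68 tip [-0.1247  0.0078  0.0732] height mm 23.47 lateral mm [ 1.4 90.8  0.2] fix cm world [ 1.5  -8.96 -0.02] F.n -0.55 rv [-0.002  0.002  0.004]
240 [-0.1243  0.0276  0.0427] vs key top mm -6.6
244 [-0.1244  0.0255  0.0429] vs key top mm -6.4
248 [-0.1245  0.0235  0.0431] vs key top mm -6.1
252 [-0.1245  0.0213  0.0429] vs key top mm -6.3
256 [-0.1246  0.0194  0.0437] vs key top mm -5.5
260 [-0.1254  0.0192  0.0491] vs key top mm -0.1
264 [-0.1255  0.0173  0.0496] vs key top mm 0.4
268 [-0.1253  0.0147  0.0484] vs key top mm -0.8
272 [-0.1255  0.013   0.0496] vs key top mm 0.4
276 [-0.1289  0.0201  0.0726] vs key top mm 23.7
```

The calibration key is back up (≈0 mm from rest). On to the enter key.

Request:
{"op": "jog_arm", "data": {
  "motion": [
    [0.4,-2.2,0,0,0,0],
    [0.4,-2.2,0,0,0,0],
    [0.4,-2.2,0,0,0,0],
    [0.3,-2.2,0,0,0,0],
    [0,0,0,0,0,0],
    [0,0,0,0,0,0]
  ]
}}

```text
t: 14.23
position: [0.4957, -0.0341, 0.0367]
eef_rot: [0.58, 0.5, 0.501, -0.404]
wrist_force: [-0.7, 1.0, -0.1]
width: 0.002
```

```bash
python3 k.py enter
```

```text
t 14.23 tip [-0.1266 -0.0844  0.0707] height mm 21.37 lateral mm [-0.9 -1.4 -0.2] fix cm world [0.06 0.16 0.02] F.n -0.05 rv [-0.002  0.001  0.002]
```

Request:
{"op": "jog_arm", "data": {
  "motion": [
    [0.15,0.2,-0.6,0,0,0],
    [0.1,0.0,-0.6,0,0,0],
    [0.05,0,-0.3,0,0,0],
    [0,0,0,0,0,0]
  ]
}}

```text
t: 14.57
position: [0.4986, -0.0303, 0.0192]
eef_rot: [0.58, 0.499, 0.502, -0.403]
wrist_force: [0.3, -1.5, 2.0]
width: -0.001
```

```bash
python3 k.py enter
```

```text
t 14.57 tip [-0.1231 -0.0813  0.0531] height mm 3.47 lateral mm [-0.5  1.7 -0.1] fix cm world [ 0.08 -0.16  0.01] F.n 2.01 rv [-0.002 -0.     0.001]
```

Request:
{"op": "jog_arm", "data": {
  "motion": [
    [0.05,0,-0.25,0,0,0],
    [0.03,0,-0.2,0,0,0]
  ]
}}

```text
t: 14.73
position: [0.4998, -0.0298, 0.0159]
eef_rot: [0.58, 0.499, 0.502, -0.403]
wrist_force: [-28.9, -4.9, 43.6]
width: -0.001
```

```bash
python3 k.py enter
```

```text
t 14.73 tip [-0.1218 -0.081   0.0499] height mm 0.04 lateral mm [0.2 2.  0. ] fix cm world [ 0.02 -0.2  -0.  ] F.n 48.0 rv [-0.001  0.    -0.001]
```

The enter key is bottomed. Releasing and retreating clear of the balance.

Request:
{"op": "jog_arm", "data": {
  "motion": [
    [-0.1,0.0,0.5,0,0,0],
    [-0.15,-0.03,0.8,0,0,0],
    [-0.3,0,1.5,0,0,0],
    [-0.3,0,2.5,0,0,0],
    [-0.3,0,3.5,0,0,0],
    [0,0,4,0,0,0],
    [0,-2,4,0,0,0],
    [0,-3,3,0,0,0],
    [0,-4,1,0,0,0],
    [0,-4,0,0,0,0]
  ]
}}

```text
t: 15.57
position: [0.4836, -0.1533, 0.2317]
eef_rot: [0.583, 0.495, 0.505, -0.399]
wrist_force: [1.3, 0.6, -0.8]
width: -0.0
```

Request:
{"op": "jog_arm", "data": {
  "motion": [
    [0,-4,0,0,0,0],
    [0,-4,0,0,0,0],
    [0,-4,0,0,0,0],
    [0,-4,0,0,0,0],
    [0,-4,0,0,0,0],
    [0,-4,0,0,0,0],
    [0,-4,0,0,0,0],
    [0,-4,0,0,0,0],
    [0,0,0,0,0,0],
    [0,0,0,0,0,0]
  ]
}}

```text
t: 16.4
position: [0.4798, -0.493, 0.2335]
eef_rot: [0.585, 0.496, 0.503, -0.398]
wrist_force: [-0.1, 0.3, -0.1]
width: 0.005
```

```bash
python3 - <<'E'
from h import *
s=telemetry.sense();print(s['t'],s['position'],s['wrist_force'])
p,d=grab_frame("top"); cv2.imwrite("pics/tf.png",cv2.resize(p[110:330,160:460,::-1],None,fx=2.6,fy=2.6,interpolation=cv2.INTER_CUBIC))
L=dict(power=.083,unit=.047,cal=.010,tare=-.037,enter=-.083)
for n,y in L.items():
    u=np.round(proj("top",[w([-.122,y,.0498])])[0]).astype(int)
    dd=np.median(d[u[1]-2:u[1]+3,u[0]-2:u[0]+3]); print(n,np.round(loc(unproj("top",u,depth=dd)),4))
for l in("beaker_mid","dropper_mid","weight_mid","jar_mid","cover_grip"):
    r=spotter.place_of("top",l)
    if r: print(l,np.round(r[0]["at"],1),r[0]["p"], np.round(loc(unproj("top",r[0]["at"],z=.203)),4))
E
```

```text
16.4 [ 0.47983899 -0.49297483  0.23353553] [-0.05706298  0.2854786  -0.14473727]
power [-0.1221  0.0838  0.05  ]
unit [-0.1225  0.0467  0.0493]
cal [-0.1214  0.0093  0.0502]
tare [-0.1218 -0.0364  0.0502]
enter [-0.1222 -0.0821  0.05  ]
beaker_mid [425.6 242.7] 0.79 [-0.0848 -0.1422  0.203 ]
dropper_mid [422.  178.9] 0.87 [ 0.0062 -0.1572  0.203 ]
weight_mid [199.7 212.9] 0.92 [0.0184 0.1632 0.203 ]
jar_mid [225.5 285.7] 0.88 [-0.0907  0.1437  0.203 ]
cover_grip [316.5 209.1] 0.94 [-0.0082 -0.001   0.203 ]
```

View pics/tf.png

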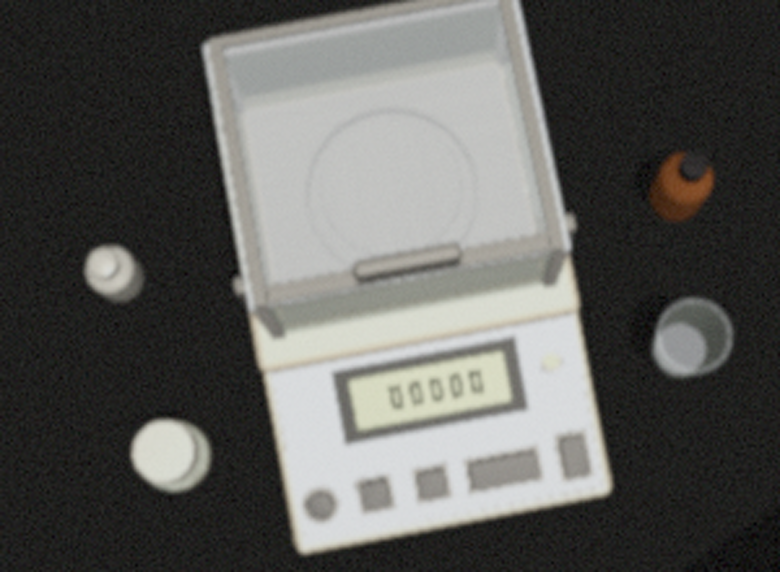

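The final view shows the cover shut (grip at crop pixel (407,262)), all five keys up, and the four items where they started. Handing in.

```bash
python3 -c "
from h import *
arm.close_job()"
```

```text
the job is handed in; nothing more can be done
```

The job is handed in, at about 17 s of the 48 s allowed. The cover is shut, and tare, calibration and enter were each pressed in that order.

- **Cover:** I pushed it against its front stop. The last top view shows the glass flush with the chamber and the grip about 8 mm ahead of the balance's origin, as expected when shut.
- **Key presses:**
  - **Tare:** depth images showed it down its full 4 mm, then back up.
  - **Calibration:** I judged it bottomed by force alone; an image afterwards showed it back up.
  - **Enter:** I also judged this one by force alone, and the final image showed it up.
- **Final state:** All five keys read up, at about 50 mm. The beaker, bottle, weight and jar are where they stood. The robot is well clear, with no force on the wrist.

**What disagreed or went wrong:**
- **First push missed:** the shut fingertips sit roughly 30–35 mm short of the reported tool point. My first push passed over the grip without moving the cover; I corrected for this after measuring it with two cameras.
- **High contact forces:** I met the hard stops with more force than needed: about 62 N total at the cover, 58 N on the calibration key and 53 N on enter. All were below the 120 N wrist limit and came through the fingertips. They do exceed the 40 N limit, which is stated for the arm and gripper body.

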